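# Fill the tea caddy by colour

## Robot

A 6-joint arm with a two-finger parallel gripper is mounted at the origin on a cart in front of the work surface, level with it; the furniture and walls round the work are solid. World frame = base frame: x ahead of the robot, y to its left, z up, the work surface at z = 0. Lengths are in m, angles in degrees, forces in N, time in s.
With the tool pointing down it reaches from about 0.35 to 0.95 m from the base axis. Payload 17.4 kg.
Tool frame: the origin (TCP) lies midway between the tips of the shut fingers; the grasp point (between the pads) lies 19 mm behind it (ctrl.hold_point_z is the distance from the TCP to the grasp point, in m); z points along the fingers, y is the line along which they close (so a half turn about z gives the same grasp; the last joint's range is limited). The gripper opens to 93 mm and grips with 3 to 60 N. Pads are 15 mm wide; open, the fingers measure 128 mm over their backs; the gripper's body (75 mm by 188 mm) begins 65 mm behind the grasp point.
Start: joints at [-2.166, 6.646, 82.598, -0, 90.757, -2.166], TCP at [0.675, -0, 0.219] pointing down, gripper open.
Joint ranges: [-162.19, 162.19], [-47.58, 125.68], [4.15, 143.07], [-65.23, 245.23], [0.69, 171.88], [-170.13, 170.13]. Speed limits (degrees/s): [108.29, 108.29, 127.2, 180, 180, 180].

## Interface

Orientations are given as a 3x3 rotation matrix whose columns are the frame's x, y, z axes.
In Python, from plant import ctrl gives the robot as it stands.
- The arm moves only by the shell command python3 -m inch 'ROWS' [FORCE]. ROWS is JSON, a list of rows, each a list of 3 entries, a list of its own where there are three numbers: the turn, a rotation vector about the world's x, y, z each as a share of 45 degrees, from -1 to 1, then the shift along the world's x, y, z each as a share of 120 mm, from -1 to 1, then the closure, from 0 (fully open) to 1 (shut). In form: [[[ax, ay, az], [tx, ty, tz], jaw], ...]. A call has 1 to 5 rows; each row shifts and turns the commanded pose from where the row before left it; what a row does not reach is not made up. A row lasts 1/12 s, in which the tool goes at most 41.7 mm and 7.16 degrees, less where a joint would pass 70% of its speed; a pose out of reach is approached as far as the arm can. A call with a number of a shift or a turn outside -1 to 1 is refused whole. A call with a gripper value outside its range is refused whole. The fingers move at their own pace and stop on an object; FORCE is the grip in N (left out, the last holds). Time passes only in rows, so rows that do not move let the fingers close. It gives the time, the measured TCP pose, the force, the opening and the grip force at its end, in the units of the state.
- ctrl.get_obs(): the state, without advancing time (a new reading comes with each control period).
- ctrl.capture(name): name is "scene" or "side" or "wrist"; returns (picture, depth): 400x640x3 uint8, blue, green, red; 400x640 float32, m along the optical axis (not along the pixel's ray), 0 where there is no reading.
- ctrl.calibration(name): a dict with "mtx" (3x3 intrinsics, pixels), "rvec" (rotation vector, rad) and "tvec" (3), from world to camera coordinates, as OpenCV has them. Camera axes: x right, y down, z forward; pixel columns grow to the right and rows downward; lengths in m; the calibration is good to about 2 mm. The wrist camera is an equidistant fisheye: a pixel r from the principal point sees the ray r / f radians off the axis. A picture is of the moment at which its call begins: read the wrist's pose just before it. calibration takes no time and is no camera call; for the wrist camera it gives the pose at the moment of the call.
- ctrl.hand_in(): hands the job in; it is judged then, once.
Trained networks look in the newest picture that a camera, given by its name, has taken for a name from the list of things; names that differ only in an ending like _2 or _b are one class to them, and where a whole thing is asked for, a point or a joint stands for the part that bears it (a point fixed in the world has none). Each returns a list of dicts, best first, with "confidence" (0 to 1); they miss things now and then, are a little off and sometimes report something else, mostly with a low value. They report only what shows in the picture. A call takes as long as a camera call.
- ctrl.search_frame(camera, thing): "location" ([x, y, z] in m, in the coordinates of the camera as it stood for that picture, good to about 4 mm: the middle of the surface that is visible of it).
- ctrl.place_of(camera, thing): "location" ([x, y, z] in m, in the coordinates of the camera as it stood for that picture, good to about 4 mm: a listed point, or the origin of a listed thing).
The state is a dict: "clock": time; "joint_positions": joint angles; "joint_velocities": joint speeds; "joint_torque": joint torques, N m; "ee_pos": TCP position; "tool_rot": TCP orientation; "ft_force": force on the tool from outside, world axes, zero at the start; "wrist_torque": the same for the moment, N m; "opening": finger opening in m; "grasp_force": force on a finger pad.
Only numpy, scipy, OpenCV 4.12 (cv2) and the standard library are available. Lean on these libraries where they do the work, as an engineer would, in place of code of your own. Each camera call takes 0.05 s, during which the arm holds its last target. There are 200 camera calls.

## Task

Put the blue tin, the red-lidded jar and the tea glass into the dark wooden caddy, each standing upright in the bay with its pad: the tin on the blue pad, the jar on the red pad, the glass on the white pad. Set them down, do not drop them in, and leave the green-lidded jar and the kitchen timer standing where they are.

Things in the scene. Friction and masses are not known exactly. Their poses are not given: they have to be found in the camera images.
- tin: tin to be put away: upright round tin, dark blue wrapper and silver top, 57 mm diameter, 72 mm tall. Origin at the centre of its underside, z up.
- jar_red: jar to be put away: upright slim round jar with a RED lid, 45 mm diameter, 106 mm tall (the lid is the top 21 mm). Origin at the centre of its underside, z up.
- glass: tea glass to be put away: upright, empty, clear whitish, waisted, open at the top, 62 mm diameter at its widest (grip it as a 62 mm round from outside), 86 mm tall, foot 46 mm across. Origin at the centre of its underside, z up.
- jar_green: look-alike that stays: upright slim round jar with a GREEN lid, 45 mm diameter, 106 mm tall, loose. Origin at the centre of its underside, z up.
- timer: look-alike that stays: white kitchen timer with a round red knob on top, 62 x 62 x 40 mm, loose. Origin at the centre of its underside, z up.
- caddy: dark wooden open caddy, fixed to the table, 86 mm (its x) by 248 mm (its y), walls 22 mm tall and 5 mm thick, small brass pulls on its ends. Three bays, each 76 mm square inside, in a row along its y, centres at y = -81, 0 and +81 mm. Origin at the centre of its underside; z up. Floor 5 mm, with a pad in each bay, on which things stand 8 mm above the table.
- dispenser_white: obstacle, not handled: large white drink dispenser with black collar, fixed, 0.39 m tall, standing on the table at the right of the work; it fills x 0.15 to 0.57 m, y -0.34 to -0.04 m (robot base frame). Origin on the table under its body. Other fixed goods up to 0.12 m tall stand behind the caddy from x = 0.73 m on.
- pad_blue: blue pad, 74 x 74 x 3 mm, fixed on the floor of one bay (which bay varies): place of the blue tin. Origin at the centre of its underside, which is the centre of the bay; axes parallel to the caddy's.
- pad_red: red pad, 74 x 74 x 3 mm, fixed on the floor of one bay (which bay varies): place of the red-lidded jar. Origin at the centre of its underside; axes parallel to the caddy's.
- pad_white: white pad, 74 x 74 x 3 mm, fixed on the floor of one bay (which bay varies): place of the tea glass. Origin at the centre of its underside; axes parallel to the caddy's.

How it is judged:
By the outcome, as a careful person would: the job done as asked, in the order asked, and still so for the second after the job is handed in, with the robot touching nothing.
It also fails if it takes over 80 s, if anything falls off the work surface, if the arm or the gripper's body presses on something with over 40 N, if the wrist force passes 120 N, or if a joint passes its speed limit or range.

## Working session

There is one attempt and no reset: what is moved stays moved. The work goes in short steps, Python scripts to look and compute and a shell command to move; the robot and the scene stay as the last step left them, time stands still between calls to the robot, and variables do not carry over. Pictures are saved under pics/ and viewed, at most 14 in all, crops included, and the job is handed in when it is done.

```bash
ls; mkdir -p pics; cat > h.py <<'E'
import numpy as np, cv2
from plant import ctrl
def toworld(c,p):
    k=ctrl.calibration(c); R=cv2.Rodrigues(np.array(k["rvec"],float))[0]
    return R.T@(np.array(p,float)-np.array(k["tvec"],float).ravel())
def cloud(c,d):
    k=ctrl.calibration(c); m=np.array(k["mtx"]); v,u=np.mgrid[:400,:640]
    P=np.stack([(u-m[0,2])/m[0,0]*d,(v-m[1,2])/m[1,1]*d,d],-1)
    R=cv2.Rodrigues(np.array(k["rvec"],float))[0]
    return (P-np.array(k["tvec"],float).ravel())@R
E
python3 - <<'E'
from h import *
np.set_printoptions(precision=4,suppress=True)
for c in("scene","side"):
    im,d=ctrl.capture(c); cv2.imwrite(f"pics/{c}0.png",im); np.save(f"{c}0.npy",d)
    for t in("tin","jar_red","glass","jar_green","timer","caddy","pad_blue","pad_red","pad_white"):
        for r in ctrl.place_of(c,t)[:2]: print(c,t,round(r["confidence"],2),toworld(c,r["location"]))
print(ctrl.get_obs())
E
```

```text
pics
scene tin 0.7 [ 0.4329  0.059  -0.0043]
scene jar_red 0.56 [ 0.3765  0.3346 -0.002 ]
scene glass 0.68 [ 0.4061  0.1975 -0.0036]
scene jar_green 0.84 [ 0.4808  0.2853 -0.0053]
scene timer 0.8 [ 0.5016  0.1706 -0.0007]
scene caddy 0.56 [ 0.62    0.1665 -0.0014]
scene pad_blue 0.68 [0.6251 0.0854 0.0019]
scene pad_blue 0.5 [0.6205 0.1686 0.0036]
scene pad_red 0.73 [0.6209 0.1684 0.0049]
scene pad_white 0.56 [0.6212 0.2521 0.0058]
scene pad_white 0.28 [0.5027 0.1712 0.0001]
side tin 0.71 [0.431  0.0599 0.0022]
side jar_red 0.75 [ 0.3783  0.3322 -0.0021]
side glass 0.66 [ 0.4097  0.1989 -0.0015]
side jar_green 0.86 [0.481  0.2859 0.0007]
side timer 0.87 [0.5071 0.1722 0.0009]
side caddy 0.87 [ 0.6242  0.1727 -0.0012]
side pad_blue 0.57 [0.6244 0.0916 0.0046]
side pad_red 0.79 [0.6222 0.1696 0.0092]
side pad_red 0.53 [0.6159 0.2542 0.0071]
side pad_white 0.9 [0.6158 0.2502 0.0074]
{'clock': 1.0, 'joint_positions': array([-2.1666,  6.6447, 82.5972, -0.0002, 90.7564, -2.1654]), 'joint_velocities': array([ 0.0319,  0.0739,  0.0214,  0.041 , -0.016 , -0.0819]), 'joint_torque': array([  0.0028, -72.1034, -62.2746,   0.078 ,   0.0186,   0.    ]), 'ee_pos': array([ 0.675 , -0.    ,  0.2187]), 'tool_rot': array([[ 0.,  1.,  0.],
       [ 1., -0., -0.],
       [-0.,  0., -1.]]), 'ft_force': array([-0.3213,  1.276 ,  0.5766]), 'wrist_torque': array([ 0.0365, -0.0233,  0.0288]), 'grasp_force': 0.0, 'opening': 0.09301352642000603}
```

View pics/scene0.png

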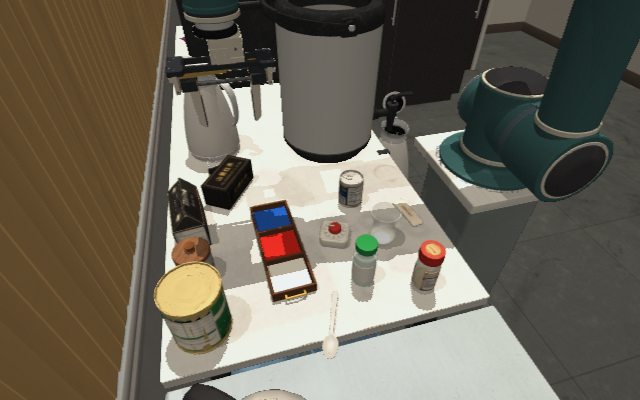

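View pics/side0.png

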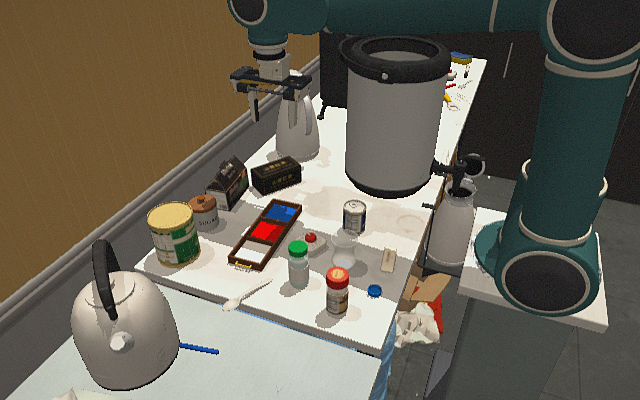

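```bash
python3 - <<'E'
from h import *
np.set_printoptions(precision=4,suppress=True)
from scipy.optimize import least_squares
for c in("scene","side"):
    W=cloud(c,np.load(f"{c}0.npy")); ok=np.load(f"{c}0.npy")>0
    for n,x,y,r,z0,z1 in(("tin",.432,.0595,.0285,.01,.065),("jar_red",.377,.3335,.0225,.01,.08),("jar_green",.481,.2855,.0225,.01,.08)):
        m=ok&(np.hypot(W[...,0]-x,W[...,1]-y)<r+.015)&(W[...,2]>z0)&(W[...,2]<z1); p=W[m]
        s=least_squares(lambda q:np.hypot(p[:,0]-q[0],p[:,1]-q[1])-r,[x,y],loss="soft_l1",f_scale=.002)
        print(c,n,len(p),s.x,np.abs(s.fun).mean())
    m=ok&(abs(W[...,0]-.62)<.1)&(abs(W[...,1]-.17)<.18)&(W[...,2]>.019)&(W[...,2]<.025); p=W[m][:,:2].astype(np.float32)
    print(c,"rim",len(p),cv2.minAreaRect(p),np.percentile(p,[1,99],axis=0))
    for n,x,y,r in(("glass",.408,.198,.045),("timer",.504,.171,.06)):
        m=ok&(np.hypot(W[...,0]-x,W[...,1]-y)<r)&(W[...,2]>.006);p=W[m]; print(c,n,len(p),np.percentile(p,[2,50,98],axis=0).tolist())
        if n=="timer": print(cv2.minAreaRect(p[(p[:,2]>.015)][:,:2].astype(np.float32)))
E
```

```text
scene tin 443 [0.4309 0.0615] 0.001043945441147504
scene jar_red 631 [0.3743 0.3323] 0.0006485105508675595
scene jar_green 600 [0.4809 0.2859] 0.0007808725895565138
scene rim 680 ((0.6082355380058289, 0.13427433371543884), (0.16736255586147308, 0.317043662071228), 12.048651695251465) [[0.5208 0.003 ]
 [0.7109 0.2926]]
scene glass 1046 [[0.37899239451249084, 0.1747054504705192, 0.01648317448318816], [0.4074460408214432, 0.20857438391313374, 0.05842810271427721], [0.4341801952773151, 0.23172536781838893, 0.08466560853945584]]
scene timer 700 [[0.47396521032818567, 0.14203811272569883, 0.007732403021656725], [0.5076201593530079, 0.18128113804634233, 0.02281047773126659], [0.5372009949896337, 0.20563787326092803, 0.03736717792274536]]
((0.5040856003761292, 0.17155775427818298), (0.06308138370513916, 0.061765506863594055), 66.04779052734375)
side tin 383 [0.4313 0.0616] 0.0010889174947925813
side jar_red 536 [0.3744 0.3323] 0.0008117372831994584
side jar_green 507 [0.4811 0.2864] 0.0009442834214350629
side rim 563 ((0.6083850860595703, 0.13478294014930725), (0.1667049527168274, 0.31947869062423706), 12.475494384765625) [[ 0.5229 -0.0012]
 [ 0.7134  0.2943]]
side glass 899 [[0.3789187596383429, 0.174311446069775, 0.019246495354264256], [0.40456832176373786, 0.2134810141227278, 0.060668286712105016], [0.43337896212475097, 0.2320831361476682, 0.08626283735081273]]
side timer 427 [[0.46890497815012333, 0.14269546726561239, 0.007554399414131386], [0.4915575469623934, 0.17719366651711316, 0.024739866516607974], [0.5325532562490629, 0.2062173073805825, 0.039787515036731586]]
((0.5019333362579346, 0.17059990763664246), (0.05868939310312271, 0.06246341019868851), 63.83110427856445)
```

The scene view shows the tin (350,188), glass (385,222), timer (335,233), green jar (365,260) and red jar (429,265). The caddy bays are blue (272,217), red (280,244) and white (292,274). The side view agrees, and the networks match both pictures. Next I start toward the tin and refine the glass and pads in the same turn.

```bash
python3 -m inch '[[[0,0,0],[-0.2,0.2,0],0],[[0,0,0],[-0.26,0.1,0],0],[[0,0,0],[-0.26,0.1,0],0],[[0,0,0],[-0.26,0.1,0],0],[[0,0,0],[-0.26,0,0],0]]' 25
python3 - <<'E'
from h import *
np.set_printoptions(precision=4,suppress=True)
from scipy.optimize import least_squares
for c in("scene","side"):
    d=np.load(f"{c}0.npy"); im=cv2.imread(f"pics/{c}0.png").astype(int); W=cloud(c,d); ok=d>0
    m=ok&(np.hypot(W[...,0]-.4065,W[...,1]-.203)<.045)&(W[...,2]>.006); p=W[m]
    for a in np.arange(.01,.09,.01):
        q=p[(p[:,2]>a)&(p[:,2]<=a+.01)]
        if len(q)>20:
            s=least_squares(lambda t:np.hypot(q[:,0]-t[0],q[:,1]-t[1])-t[2],[.4065,.203,.028],loss="soft_l1",f_scale=.002); print(c,round(a,2),len(q),s.x,np.percentile(q[:,:2],[2,98],axis=0).ravel())
    b,g,r=im[...,0],im[...,1],im[...,2]; inb=ok&(abs(W[...,0]-.62)<.06)&(abs(W[...,1]-.17)<.15)&(W[...,2]<.013)&(W[...,2]>.003)
    for n,k in(("blue",(b>r+50)),("red",(r>b+70)),("white",(np.minimum(r,b)>150)&(abs(W[...,1]-.25)<.033)&(abs(W[...,0]-.62)<.036))):
        q=W[inb&k][:,:2].astype(np.float32); print(c,n,len(q),cv2.minAreaRect(q),np.median(W[inb&k][:,2]))
E
```

```text
clock: 1.42
ee_pos: [0.5247, 0.0614, 0.2184]
tool_rot: [[-0.001, 1.0, -0.0], [1.0, 0.001, 0.0], [0.0, -0.0, -1.0]]
ft_force: [1.0, -0.4, 1.6]
opening: 0.0931
grasp_force: 0.0
scene 0.01 32 [0.406  0.1989 0.0311] [0.3885 0.2219 0.4227 0.2311]
scene 0.02 82 [0.4064 0.2027 0.0283] [0.3852 0.1935 0.4349 0.2328]
scene 0.03 151 [0.4068 0.2034 0.0252] [0.3851 0.1805 0.4336 0.2296]
scene 0.04 139 [0.4069 0.2035 0.0225] [0.3866 0.1807 0.4302 0.2264]
scene 0.05 139 [0.4069 0.2036 0.0223] [0.3846 0.1806 0.4291 0.2262]
scene 0.06 168 [0.4069 0.2036 0.0247] [0.382  0.1778 0.4311 0.2289]
scene 0.07 201 [0.4068 0.2033 0.0277] [0.3784 0.1741 0.4339 0.2317]
scene 0.08 131 [0.4068 0.2033 0.0297] [0.3771 0.1729 0.4364 0.2332]
scene blue 618 ((0.6245388984680176, 0.08258116990327835), (0.07405374944210052, 0.06453163921833038), 3.632791042327881) 0.006258223819457119
scene red 876 ((0.6195669174194336, 0.21633180975914001), (0.07502634823322296, 0.17141036689281464), 2.4302031993865967) 0.006390334278947184
scene white 904 ((0.6198256611824036, 0.24806006252765656), (0.07165670394897461, 0.0619815923273
[... 245 characters left out ...]
79]
side 0.05 113 [0.4062 0.2036 0.0222] [0.384  0.1809 0.4273 0.2261]
side 0.06 130 [0.4062 0.2038 0.0239] [0.3831 0.1791 0.4297 0.2288]
side 0.07 174 [0.4061 0.2036 0.027 ] [0.3802 0.1739 0.4333 0.231 ]
side 0.08 153 [0.4062 0.2036 0.0295] [0.3772 0.172  0.4354 0.2342]
side blue 336 ((0.6289602518081665, 0.08232764154672623), (0.06882110238075256, 0.06220414489507675), 0.8091244101524353) 0.008206293300108157
side red 434 ((0.6237775683403015, 0.21690604090690613), (0.06806659698486328, 0.17229728400707245), 1.4659593105316162) 0.008457894028577086
side white 351 ((0.6214454770088196, 0.24725131690502167), (0.06741119921207428, 0.05954223871231079), 0.7855345010757446) 0.008339685034596029
```

```bash
python3 -m inch '[[[0,0,0],[-0.26,0,0],0],[[0,0,0],[-0.26,0,0],0],[[0,0,0],[-0.26,0,-0.1],0],[[0,0,0],[0,0,-0.25],0],[[0,0,0],[0,0,-0.25],0]]'; python3 -m inch '[[[0,0,0],[0,0,-0.25],0],[[0,0,0],[0,0,-0.25],0],[[0,0,0],[0,0,-0.15],0],[[0,0,0],[0,0,0],0]]'
```

```text
clock: 1.83
ee_pos: [0.4323, 0.0601, 0.1476]
tool_rot: [[-0.0, 1.0, 0.005], [1.0, 0.0, 0.0], [0.0, 0.005, -1.0]]
ft_force: [0.4, -0.2, -0.4]
opening: 0.093
grasp_force: 0.0
clock: 2.17
ee_pos: [0.4307, 0.0598, 0.065]
tool_rot: [[0.0, 1.0, -0.005], [1.0, -0.0, -0.0], [-0.0, -0.005, -1.0]]
ft_force: [-0.8, 0.9, -0.9]
opening: 0.0933
grasp_force: 0.0
```

```bash
python3 -m inch '[[[0,0,0],[0,0.014,-0.15],0],[[0,0,0],[0,0,-0.14],0],[[0,0,0],[0,0,0],0],[[0,0,0],[0,0,0],1],[[0,0,0],[0,0,0],1]]' 25;  python3 -m inch '[[[0,0,0],[0,0,0],1],[[0,0,0],[0,0,0],1],[[0,0,0],[0,0,0],1],[[0,0,0],[0,0,0],1],[[0,0,0],[0,0,0],1]]'
```

```text
clock: 2.58
ee_pos: [0.4334, 0.0617, 0.0356]
tool_rot: [[0.0, 1.0, 0.002], [1.0, -0.0, 0.0], [0.0, 0.002, -1.0]]
ft_force: [0.7, 0.2, 0.2]
opening: 0.0837
grasp_force: 0.0
clock: 3.0
ee_pos: [0.4327, 0.0617, 0.0343]
tool_rot: [[0.0, 1.0, 0.0], [1.0, -0.0, 0.0], [0.0, 0.0, -1.0]]
ft_force: [-2.7, -0.1, 4.9]
opening: 0.0571
grasp_force: 25.0
```

```bash
python3 - <<'E'
from h import *
im,d=ctrl.capture("wrist"); cv2.imwrite("pics/w1.png",im); o=ctrl.get_obs(); print(o["clock"],o["opening"],o["grasp_force"],o["ee_pos"])
E
```

```text
3.05 0.05701057299151971 25.00087022781372 [0.43272902 0.06166698 0.03426459]
```

```bash
python3 -m inch '[[[0,0,0],[0,0,0.15],1],[[0,0,0],[0,0,0.2],1],[[0,0,0],[0,0,0.2],1],[[0,0,0],[0.1,0.02,0.2],1],[[0,0,0],[0.2,0.03,0],1]]';  python3 -m inch '[[[0,0,0],[0.25,0.03,0],1],[[0,0,0],[0.25,0.03,0],1],[[0,0,0],[0.25,0.03,0],1],[[0,0,0],[0.25,0.03,0],1],[[0,0,0],[0.2,0.03,0],1]]'; python3 -m inch '[[[0,0,0],[0.103,0.02,0],1],[[0,0,0],[0,0,-0.2],1],[[0,0,0],[0,0,-0.2],1],[[0,0,0],[0,0,0],1],[[0,0,0],[0,0,0],1]]'
python3 - <<'E'
from h import *
for c in ("scene","side"):
    im,d=ctrl.capture(c); cv2.imwrite(f"pics/{c}1.png",cv2.resize(im[130:310,200:420] if c=="scene" else im[150:300,180:380],None,fx=3,fy=3))
    for t in("tin","caddy","pad_red"):
        for r in ctrl.place_of(c,t)[:1]: print(c,t,round(r["confidence"],2),toworld(c,r["location"]).round(4))
E
```

```text
clock: 3.47
ee_pos: [0.4697, 0.0678, 0.1289]
tool_rot: [[0.0, 1.0, 0.006], [1.0, -0.0, 0.001], [0.001, 0.006, -1.0]]
ft_force: [-0.4, 0.4, -0.2]
opening: 0.0566
grasp_force: 25.0
clock: 3.88
ee_pos: [0.6143, 0.0858, 0.123]
tool_rot: [[0.0, 1.0, -0.001], [1.0, -0.0, -0.0], [-0.0, -0.001, -1.0]]
ft_force: [0.5, 0.2, -1.7]
opening: 0.0571
grasp_force: 25.0
clock: 4.3
ee_pos: [0.6242, 0.088, 0.0748]
tool_rot: [[-0.0, 1.0, -0.003], [1.0, 0.0, -0.0], [-0.0, -0.003, -1.0]]
ft_force: [-0.2, -0.6, -2.2]
opening: 0.0572
grasp_force: 25.0
scene tin 0.68 [0.6279 0.0894 0.0345]
scene caddy 0.7 [ 0.6215  0.168  -0.0049]
scene pad_red 0.59 [0.6185 0.1701 0.0045]
side tin 0.97 [0.6272 0.0854 0.0452]
side caddy 0.6 [ 0.6218  0.1661 -0.    ]
side pad_red 0.73 [0.6246 0.1687 0.0077]
```

View pics/scene1.png

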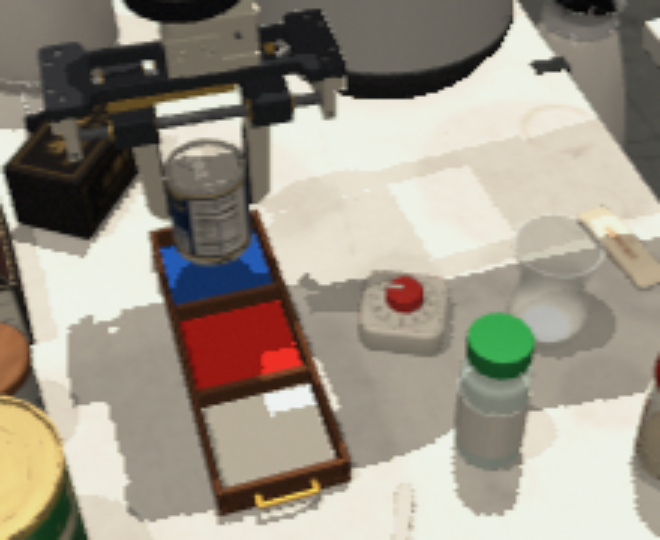

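The tin (crop 207,205) hangs straight above the blue bay, clear of the walls. I'm lowering it.

```bash
python3 -m inch '[[[0,0,0],[0,0,-0.1],1],[[0,0,0],[0,0,-0.1],1],[[0,0,0],[0,0,-0.06],1],[[0,0,0],[0,0,-0.01],1],[[0,0,0],[0,0,0],1]]';  python3 -m inch '[[[0,0,0],[0,0,-0.01],1],[[0,0,0],[0,0,0],1],[[0,0,0],[0,0,0],1]]'
```

```text
clock: 5.12
ee_pos: [0.6244, 0.088, 0.042]
tool_rot: [[-0.0, 1.0, -0.002], [1.0, 0.0, -0.0], [-0.0, -0.002, -1.0]]
ft_force: [0.2, 0.4, -1.2]
opening: 0.0569
grasp_force: 25.0
clock: 5.37
ee_pos: [0.6249, 0.0881, 0.0421]
tool_rot: [[0.0, 1.0, -0.0], [1.0, -0.0, -0.0], [-0.0, -0.0, -1.0]]
ft_force: [0.1, 0.2, -1.4]
opening: 0.0572
grasp_force: 25.0
```

```bash
python3 -m inch '[[[0,0,0],[0,0,-0.007],1],[[0,0,0],[0,0,0],1],[[0,0,0],[0,0,0],1]]'; python3 -m inch '[[[0,0,0],[0,0,-0.007],1],[[0,0,0],[0,0,0],1],[[0,0,0],[0,0,0],1]]'
```

```text
clock: 5.62
ee_pos: [0.625, 0.0881, 0.0414]
tool_rot: [[0.0, 1.0, 0.0], [1.0, -0.0, 0.0], [0.0, 0.0, -1.0]]
ft_force: [0.2, 0.1, -1.5]
opening: 0.0571
grasp_force: 25.0
clock: 5.87
ee_pos: [0.6251, 0.0881, 0.0413]
tool_rot: [[-0.0, 1.0, 0.0], [1.0, 0.0, 0.0], [0.0, 0.0, -1.0]]
ft_force: [-3.5, -0.8, 5.9]
opening: 0.0567
grasp_force: 25.0
```

```bash
python3 -m inch '[[[0,0,0],[0,0,0],0.3],[[0,0,0],[0,0,0],0.3],[[0,0,0],[0,0,0],0],[[0,0,0],[0,0,0],0],[[0,0,0],[0,0,0],0]]'; python3 -m inch '[[[0,0,0],[0,0,0],0],[[0,0,0],[0,0,0.15],0],[[0,0,0],[0,0,0.3],0],[[0,0,0],[0,0,0.3],0],[[0,0,0],[0,0,0.3],0]]'
python3 - <<'E'
from h import *
for c in ("scene","side"):
    im,d=ctrl.capture(c); cv2.imwrite(f"pics/{c}2.png",im); np.save(f"{c}2.npy",d)
    for t in("tin","jar_red"):
        for r in ctrl.place_of(c,t)[:1]: print(c,t,round(r["confidence"],2),toworld(c,r["location"]).round(4))
cv2.imwrite("pics/c2.png",cv2.resize(cv2.imread("pics/scene2.png")[130:310,200:470],None,fx=2,fy=2))
E
```

```text
clock: 6.28
ee_pos: [0.625, 0.0881, 0.0405]
tool_rot: [[-0.0, 1.0, -0.0], [1.0, 0.0, 0.0], [0.0, -0.0, -1.0]]
ft_force: [0.5, 0.5, 0.2]
opening: 0.0802
grasp_force: 0.0
clock: 6.7
ee_pos: [0.6246, 0.088, 0.1679]
tool_rot: [[0.0, 1.0, -0.001], [1.0, -0.0, -0.0], [-0.0, -0.001, -1.0]]
ft_force: [0.8, -1.1, 0.7]
opening: 0.0932
grasp_force: 0.0
scene tin 0.61 [0.6258 0.0905 0.003 ]
scene jar_red 0.87 [ 0.3738  0.3346 -0.0008]
side tin 0.76 [0.6296 0.0883 0.0076]
side jar_red 0.61 [ 0.3763  0.3317 -0.0011]
```

View pics/c2.png

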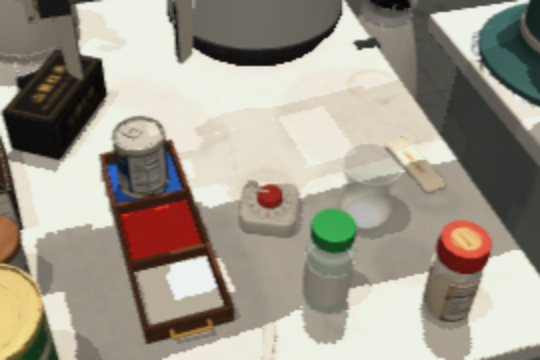

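The tin stands upright on the blue pad (crop 140,155). On to the red jar.

```bash
python3 -m inch '[[[0,0,0],[-0.15,0.15,0],0],[[0,0,0],[-0.22,0.21,0],0],[[0,0,0],[-0.22,0.21,0],0],[[0,0,0],[-0.22,0.21,0],0],[[0,0,0],[-0.22,0.21,0],0]]';  python3 -m inch '[[[0,0,0],[-0.22,0.21,0],0],[[0,0,0],[-0.22,0.21,0],0],[[0,0,0],[-0.22,0.21,0],0],[[0,0,0],[-0.22,0.21,0],0],[[0,0,0],[-0.18,0.205,0],0]]'; python3 -m inch '[[[0,0,0],[0,0,0],0],[[0,0,0],[0,0,0],0],[[0,0,0],[0,0,0],0]]'
```

```text
clock: 7.42
ee_pos: [0.4996, 0.2075, 0.1648]
tool_rot: [[0.001, 1.0, -0.002], [1.0, -0.001, -0.001], [-0.001, -0.002, -1.0]]
ft_force: [0.8, 1.1, 0.6]
opening: 0.093
grasp_force: 0.0
clock: 7.83
ee_pos: [0.372, 0.3329, 0.1652]
tool_rot: [[-0.0, 1.0, -0.002], [1.0, 0.0, -0.001], [-0.001, -0.002, -1.0]]
ft_force: [-0.1, 0.6, -1.0]
opening: 0.0931
grasp_force: 0.0
clock: 8.08
ee_pos: [0.3741, 0.3319, 0.1656]
tool_rot: [[-0.001, 1.0, -0.001], [1.0, 0.001, -0.001], [-0.001, -0.001, -1.0]]
ft_force: [0.3, -0.8, 0.7]
opening: 0.0931
grasp_force: 0.0
```

```bash
python3 -m inch '[[[0,0,0],[0,0,-0.2],0],[[0,0,0],[0,0,-0.25],0],[[0,0,0],[0,0,-0.25],0],[[0,0,0],[0,0,-0.2],0],[[0,0,0],[0,0,-0.07],0]]';  python3 -m inch '[[[0,0,0],[0,0,0],0],[[0,0,0],[0,0,0],1],[[0,0,0],[0,0,0],1],[[0,0,0],[0,0,0],1],[[0,0,0],[0,0,0],1]]' 25; python3 -m inch '[[[0,0,0],[0,0,0],1],[[0,0,0],[0,0,0],1],[[0,0,0],[0,0,0],1],[[0,0,0],[0,0,0],1]]'
```

```text
clock: 8.5
ee_pos: [0.3736, 0.3301, 0.046]
tool_rot: [[0.002, 1.0, -0.004], [1.0, -0.002, -0.003], [-0.003, -0.004, -1.0]]
ft_force: [0.4, -0.6, -0.9]
opening: 0.0931
grasp_force: 0.0
clock: 8.92
ee_pos: [0.3747, 0.3326, 0.0515]
tool_rot: [[0.0, 1.0, 0.001], [1.0, -0.0, 0.001], [0.001, 0.001, -1.0]]
ft_force: [-0.4, -0.1, 1.0]
opening: 0.0709
grasp_force: 0.0
clock: 9.25
ee_pos: [0.3741, 0.3323, 0.0503]
tool_rot: [[-0.0, 1.0, 0.0], [1.0, 0.0, 0.0], [0.0, 0.0, -1.0]]
ft_force: [-0.4, 0.9, -0.3]
opening: 0.0443
grasp_force: 17.8
```

```bash
python3 -m inch '[[[0,0,0],[0,0,0.1],1],[[0,0,0],[0,0,0.25],1],[[0,0,0],[0,0,0.3],1],[[0,0,0],[0,0,0.3],1],[[0,0,0],[0,0,0.3],1]]';  python3 -m inch '[[[0,0,0],[0.15,-0.1,0],1],[[0,0,0],[0.22,-0.15,0],1],[[0,0,0],[0.22,-0.15,0],1],[[0,0,0],[0.22,-0.15,0],1],[[0,0,0],[0.22,-0.15,0],1]]'; python3 -m inch '[[[0,0,0],[0.22,-0.15,0],1],[[0,0,0],[0.22,-0.15,0],1],[[0,0,0],[0.22,-0.15,0],1],[[0,0,0],[0.22,-0.15,0],1],[[0,0,0],[0.153,-0.069,0],1]]'; python3 -m inch '[[[0,0,0],[0,0,-0.2],1],[[0,0,0],[0,0,-0.3],1],[[0,0,0],[0,0,-0.2],1],[[0,0,0],[0,0,-0.1],1],[[0,0,0],[0,0,0],1]]'; python3 -m inch '[[[0,0,0],[0,0,0],1],[[0,0,0],[0,0,0],1]]'
python3 - <<'E'
from h import *
im,d=ctrl.capture("scene"); cv2.imwrite("pics/c3.png",cv2.resize(im[130:310,200:470],None,fx=2,fy=2))
im,d=ctrl.capture("side")
for c in("scene","side"):
  for t in("jar_red","caddy","pad_red"):
    for r in ctrl.place_of(c,t)[:1]: print(c,t,round(r["confidence"],2),toworld(c,r["location"]).round(4))
E
```

```text
clock: 9.67
ee_pos: [0.3738, 0.332, 0.2027]
tool_rot: [[-0.0, 1.0, 0.0], [1.0, 0.0, 0.0], [0.0, 0.0, -1.0]]
ft_force: [1.0, -0.3, -1.0]
opening: 0.0439
grasp_force: 25.0
clock: 10.08
ee_pos: [0.4987, 0.2472, 0.2012]
tool_rot: [[-0.0, 1.0, 0.001], [1.0, 0.0, 0.0], [0.0, 0.001, -1.0]]
ft_force: [-0.0, 1.0, -1.1]
opening: 0.0441
grasp_force: 25.0
clock: 10.5
ee_pos: [0.6235, 0.1658, 0.2008]
tool_rot: [[0.001, 1.0, 0.0], [1.0, -0.001, -0.0], [-0.0, 0.0, -1.0]]
ft_force: [-0.4, -0.5, -1.5]
opening: 0.0438
grasp_force: 25.0
clock: 10.92
ee_pos: [0.6206, 0.1677, 0.1019]
tool_rot: [[0.0, 1.0, -0.004], [1.0, -0.0, -0.001], [-0.001, -0.004, -1.0]]
ft_force: [-0.3, 0.0, -1.7]
opening: 0.0441
grasp_force: 25.0
clock: 11.08
ee_pos: [0.6225, 0.1683, 0.1065]
tool_rot: [[-0.0, 1.0, 0.002], [1.0, 0.0, 0.001], [0.001, 0.002, -1.0]]
ft_force: [1.3, -0.6, -1.2]
opening: 0.0443
grasp_force: 25.0
scene jar_red 0.89 [0.6233 0.1693 0.0557]
scene caddy 0.93 [ 0.6194  0.1709 -0.0043]
scene pad_red 0.77 [0.6236 0.169  0.0014]
side jar_red 0.8 [0.6262 0.1699 0.0544]
side caddy 0.61 [ 0.6222  0.1656 -0.0022]
side pad_red 0.79 [0.6253 0.1698 0.0073]
```

View pics/c3.png

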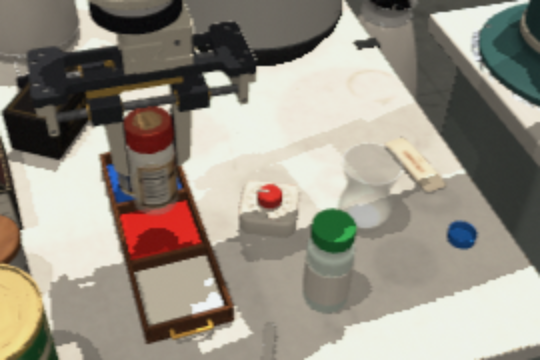

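The jar (crop 150,160) hangs upright over the red bay. I'm lowering it.

```bash
python3 -m inch '[[[0,0,0],[0,0,-0.12],1],[[0,0,0],[0,0,-0.15],1],[[0,0,0],[0,0,-0.08],1],[[0,0,0],[0,0,-0.02],1],[[0,0,0],[0,0,0],1]]';  python3 -m inch '[[[0,0,0],[0,0,-0.008],1],[[0,0,0],[0,0,0],1],[[0,0,0],[0,0,0],1]]';  python3 -m inch '[[[0,0,0],[0,0,-0.007],1],[[0,0,0],[0,0,0],1],[[0,0,0],[0,0,0],1]]'
```

```text
clock: 11.9
ee_pos: [0.6212, 0.1679, 0.0585]
tool_rot: [[-0.0, 1.0, -0.002], [1.0, 0.0, -0.0], [-0.0, -0.002, -1.0]]
ft_force: [0.2, -0.1, -0.9]
opening: 0.0441
grasp_force: 25.0
clock: 12.15
ee_pos: [0.6217, 0.168, 0.0588]
tool_rot: [[0.0, 1.0, 0.0], [1.0, -0.0, -0.0], [-0.0, 0.0, -1.0]]
ft_force: [0.6, -0.7, -1.4]
opening: 0.0443
grasp_force: 25.0
clock: 12.4
ee_pos: [0.6217, 0.168, 0.058]
tool_rot: [[0.0, 1.0, 0.0], [1.0, -0.0, -0.0], [-0.0, 0.0, -1.0]]
ft_force: [-0.9, -0.5, -0.7]
opening: 0.0442
grasp_force: 25.0
```

```bash
python3 -m inch '[[[0,0,0],[0,0,-0.006],1],[[0,0,0],[0,0,0],1],[[0,0,0],[0,0,0],1]]';  python3 -m inch '[[[0,0,0],[0,0,-0.006],1],[[0,0,0],[0,0,0],1],[[0,0,0],[0,0,0],1]]'
```

```text
clock: 12.65
ee_pos: [0.6219, 0.1681, 0.0577]
tool_rot: [[-0.0, 1.0, 0.0], [1.0, 0.0, 0.0], [0.0, 0.0, -1.0]]
ft_force: [-2.0, 0.9, 4.4]
opening: 0.044
grasp_force: 25.0
clock: 12.9
ee_pos: [0.6219, 0.1681, 0.0576]
tool_rot: [[-0.0, 1.0, 0.001], [1.0, 0.0, 0.0], [0.0, 0.001, -1.0]]
ft_force: [-4.0, -0.4, 9.6]
opening: 0.0443
grasp_force: 25.0
```

```bash
python3 -m inch '[[[0,0,0],[0,0,0],0.45],[[0,0,0],[0,0,0],0.45],[[0,0,0],[0,0,0],0.2],[[0,0,0],[0,0,0],0],[[0,0,0],[0,0,0],0]]'; python3 -m inch '[[[0,0,0],[0,0,0],0],[[0,0,0],[0,0,0.15],0],[[0,0,0],[0,0,0.25],0],[[0,0,0],[0,0,0.3],0],[[0,0,0],[0,0,0.3],0]]'; python3 -m inch '[[[0,0,0],[-0.2,0.03,0],0],[[0,0,0],[-0.26,0.04,0],0],[[0,0,0],[-0.26,0.04,0],0],[[0,0,0],[-0.26,0.04,0],0],[[0,0,0],[-0.26,0.04,0],0]]'
python3 - <<'E'
from h import *
for c in ("scene","side"):
    im,d=ctrl.capture(c); cv2.imwrite(f"pics/{c}4.png",im)
    for t in("tin","jar_red","glass","pad_white","jar_green","timer"):
        for r in ctrl.place_of(c,t)[:1]: print(c,t,round(r["confidence"],2),toworld(c,r["location"]).round(4))
cv2.imwrite("pics/c4.png",cv2.resize(cv2.imread("pics/side4.png")[150:330,210:410],None,fx=3,fy=3))
E
```

```text
clock: 13.32
ee_pos: [0.6217, 0.168, 0.0563]
tool_rot: [[-0.0, 1.0, -0.0], [1.0, 0.0, -0.0], [-0.0, -0.0, -1.0]]
ft_force: [-0.0, -0.1, 0.1]
opening: 0.0664
grasp_force: 0.0
clock: 13.73
ee_pos: [0.6212, 0.1679, 0.1774]
tool_rot: [[0.0, 1.0, -0.001], [1.0, -0.0, -0.0], [-0.0, -0.001, -1.0]]
ft_force: [-0.3, -0.5, 0.0]
opening: 0.0926
grasp_force: 0.0
clock: 14.15
ee_pos: [0.4715, 0.1908, 0.1763]
tool_rot: [[0.0, 1.0, -0.0], [1.0, -0.0, 0.0], [0.0, -0.0, -1.0]]
ft_force: [-0.3, 1.5, 0.0]
opening: 0.0928
grasp_force: 0.0
scene tin 0.56 [0.6255 0.0862 0.004 ]
scene jar_red 0.74 [0.6219 0.167  0.0077]
scene glass 0.58 [ 0.4052  0.2003 -0.0056]
scene pad_white 0.75 [0.6193 0.2497 0.0048]
scene jar_green 0.84 [ 0.482   0.2872 -0.0033]
scene timer 0.73 [0.5008 0.1689 0.0036]
side tin 0.89 [0.6288 0.0876 0.01  ]
side jar_red 0.93 [0.6252 0.167  0.0043]
side glass 0.66 [ 0.408   0.1993 -0.    ]
side pad_white 0.78 [0.6182 0.2553 0.0042]
side jar_green 0.82 [ 0.4813  0.2852 -0.0028]
side timer 0.79 [ 0.5053  0.1704 -0.0027]
```

View pics/c4.png

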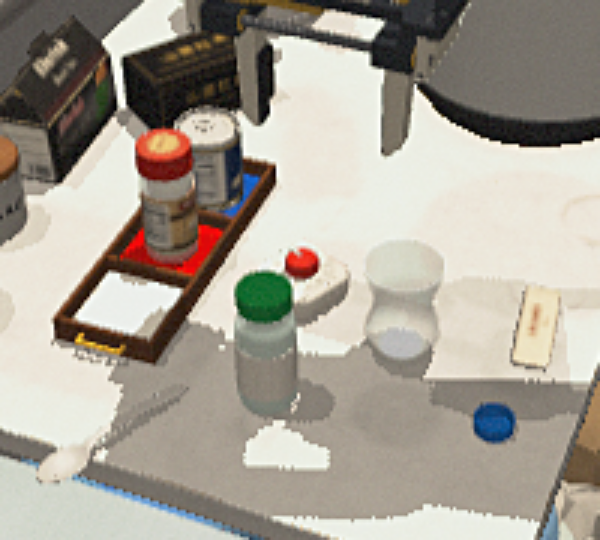

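Tin and red jar both stand in their bays. The glass (crop 404,300) is unchanged, with the timer at (315,285) beside it. I'm approaching with a narrower opening.

```bash
python3 -m inch '[[[0,0,0],[-0.25,0.05,0],0.12],[[0,0,0],[-0.2,0.04,0],0.12],[[0,0,0],[-0.1,0.016,0],0.12],[[0,0,0],[0,0,0],0.12],[[0,0,0],[0,0,-0.2],0.12]]' 20; python3 -m inch '[[[0,0,0],[0,0,-0.2],0.12],[[0,0,0],[0,0,-0.1],0.12],[[0,0,0],[0,0,0],0.12],[[0,0,0],[0,0,0],0.12]]'
```

```text
clock: 15.27
ee_pos: [0.4087, 0.2044, 0.1566]
tool_rot: [[-0.001, 1.0, 0.007], [1.0, 0.001, 0.003], [0.003, 0.007, -1.0]]
ft_force: [1.6, 0.1, 0.3]
opening: 0.0819
grasp_force: 0.0
clock: 15.6
ee_pos: [0.4073, 0.2034, 0.1167]
tool_rot: [[0.0, 1.0, -0.001], [1.0, -0.0, -0.0], [-0.0, -0.001, -1.0]]
ft_force: [0.4, -1.3, 0.4]
opening: 0.0818
grasp_force: 0.0
```

```bash
python3 -m inch '[[[0,0,0],[0,0,-0.15],0.12],[[0,0,0],[0,0,-0.2],0.12],[[0,0,0],[0,0,-0.2],0.12],[[0,0,0],[0,0,-0.13],0.12],[[0,0,0],[0,0,0],0.12]]'; python3 -m inch '[[[0,0,0],[0,0,0],0.12],[[0,0,0],[0,0,0],1],[[0,0,0],[0,0,0],1],[[0,0,0],[0,0,0],1],[[0,0,0],[0,0,0],1]]'; python3 -m inch '[[[0,0,0],[0,0,0],1],[[0,0,0],[0,0,0],1],[[0,0,0],[0,0,0],1],[[0,0,0],[0,0,0],1]]'
```

```text
clock: 16.02
ee_pos: [0.4065, 0.2031, 0.0334]
tool_rot: [[0.0, 1.0, -0.002], [1.0, -0.0, -0.001], [-0.001, -0.002, -1.0]]
ft_force: [-0.1, -0.1, -0.4]
opening: 0.082
grasp_force: 0.0
clock: 16.43
ee_pos: [0.4073, 0.2037, 0.0359]
tool_rot: [[-0.0, 1.0, 0.001], [1.0, 0.0, 0.001], [0.001, 0.001, -1.0]]
ft_force: [-1.3, 0.7, 0.9]
opening: 0.0604
grasp_force: 20.2
clock: 16.77
ee_pos: [0.4073, 0.2037, 0.0357]
tool_rot: [[-0.0, 1.0, 0.001], [1.0, 0.0, 0.0], [0.0, 0.001, -1.0]]
ft_force: [-1.5, -0.0, 7.4]
opening: 0.0601
grasp_force: 20.0
```

```bash
python3 -m inch '[[[0,0,0],[0,0,0.05],1],[[0,0,0],[0,0,0.1],1],[[0,0,0],[0,0,0.1],1],[[0,0,0],[0,0,0],1]]'
python3 - <<'E'
from h import *
im,d=ctrl.capture("side"); cv2.imwrite("pics/c5.png",cv2.resize(im[150:330,240:420],None,fx=3,fy=3))
E
```

```text
clock: 17.1
ee_pos: [0.4081, 0.204, 0.0682]
tool_rot: [[-0.0, 1.0, 0.003], [1.0, 0.0, 0.001], [0.001, 0.003, -1.0]]
ft_force: [0.8, -0.3, -0.2]
opening: 0.0598
grasp_force: 20.0
```

View pics/c5.png

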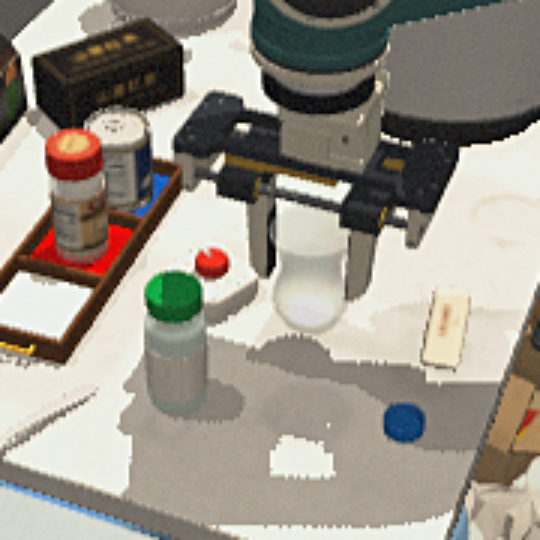

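The glass (crop 310,275) is lifted upright. The timer is untouched. I'm carrying the glass to the white bay.

```bash
python3 -m inch '[[[0,0,0],[0,0,0.15],1],[[0,0,0],[0,0,0.2],1],[[0,0,0],[0,0,0.2],1],[[0,0,0],[0,0,0.2],1],[[0,0,0],[0.1,0.02,0],1]]'; python3 -m inch '[[[0,0,0],[0.2,0.04,0],1],[[0,0,0],[0.22,0.05,0],1],[[0,0,0],[0.22,0.05,0],1],[[0,0,0],[0.22,0.05,0],1],[[0,0,0],[0.22,0.05,0],1]]'; python3 -m inch '[[[0,0,0],[0.22,0.05,0],1],[[0,0,0],[0.2,0.04,0],1],[[0,0,0],[0.165,0.032,0],1],[[0,0,0],[0,0,0],1],[[0,0,0],[0,0,-0.15],1]]'; python3 -m inch '[[[0,0,0],[0,0,-0.2],1],[[0,0,0],[0,0,-0.2],1],[[0,0,0],[0,0,-0.05],1],[[0,0,0],[0,0,0],1],[[0,0,0],[0,0,0],1]]'
python3 - <<'E'
from h import *
im,d=ctrl.capture("scene"); cv2.imwrite("pics/c6.png",cv2.resize(im[130:310,200:470],None,fx=2,fy=2))
im,d=ctrl.capture("side")
for c in("scene","side"):
  for t in("glass","caddy","pad_white"):
    for r in ctrl.place_of(c,t)[:1]: print(c,t,round(r["confidence"],2),toworld(c,r["location"]).round(4))
E
```

```text
clock: 17.57
ee_pos: [0.4195, 0.2064, 0.1598]
tool_rot: [[-0.0, 1.0, 0.005], [1.0, 0.0, 0.002], [0.002, 0.005, -1.0]]
ft_force: [0.2, 0.2, 0.6]
opening: 0.0602
grasp_force: 20.0
clock: 17.98
ee_pos: [0.5497, 0.2349, 0.1544]
tool_rot: [[0.0, 1.0, -0.0], [1.0, -0.0, -0.0], [-0.0, -0.0, -1.0]]
ft_force: [0.0, -0.0, -1.0]
opening: 0.0599
grasp_force: 20.0
clock: 18.4
ee_pos: [0.6203, 0.2498, 0.1392]
tool_rot: [[0.0, 1.0, 0.003], [1.0, -0.0, 0.001], [0.001, 0.003, -1.0]]
ft_force: [0.3, -0.6, -0.4]
opening: 0.0601
grasp_force: 20.0
clock: 18.82
ee_pos: [0.6187, 0.2494, 0.0838]
tool_rot: [[-0.0, 1.0, 0.0], [1.0, 0.0, 0.0], [0.0, 0.0, -1.0]]
ft_force: [0.4, 0.6, -0.8]
opening: 0.0599
grasp_force: 20.0
scene glass 0.88 [0.6163 0.2459 0.0427]
scene caddy 0.58 [ 0.6198  0.1698 -0.0041]
scene pad_white 0.64 [0.6203 0.2528 0.0054]
side glass 0.82 [0.6226 0.2453 0.0504]
side caddy 0.93 [ 0.6263  0.1698 -0.0029]
side pad_white 0.86 [0.6166 0.2521 0.0079]
```

View pics/c6.png

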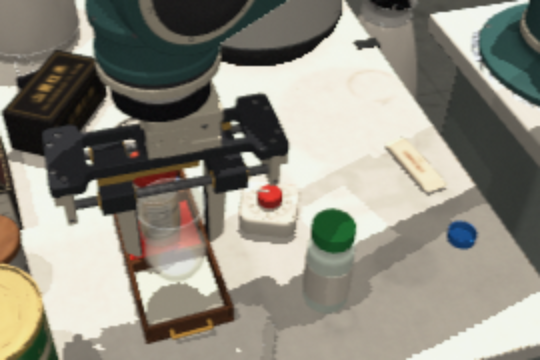

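```bash
python3 -m inch '[[[0,0,0],[0,0.008,-0.1],1],[[0,0,0],[0,0,-0.12],1],[[0,0,0],[0,0,-0.08],1],[[0,0,0],[0,0,-0.025],1],[[0,0,0],[0,0,0],1]]';  python3 -m inch '[[[0,0,0],[0,0,-0.007],1],[[0,0,0],[0,0,0],1],[[0,0,0],[0,0,0],1]]';  python3 -m inch '[[[0,0,0],[0,0,-0.007],1],[[0,0,0],[0,0,0],1],[[0,0,0],[0,0,0],1]]'
```

```text
clock: 19.63
ee_pos: [0.6181, 0.2502, 0.0424]
tool_rot: [[-0.0, 1.0, -0.002], [1.0, 0.0, -0.0], [-0.0, -0.002, -1.0]]
ft_force: [0.1, 0.1, -0.7]
opening: 0.0602
grasp_force: 20.0
clock: 19.88
ee_pos: [0.6185, 0.2502, 0.0423]
tool_rot: [[-0.0, 1.0, -0.001], [1.0, 0.0, -0.0], [-0.0, -0.001, -1.0]]
ft_force: [-0.4, 0.1, -0.6]
opening: 0.0602
grasp_force: 20.0
clock: 20.13
ee_pos: [0.6186, 0.2503, 0.0422]
tool_rot: [[-0.0, 1.0, -0.0], [1.0, 0.0, -0.0], [-0.0, -0.0, -1.0]]
ft_force: [-2.9, -0.7, 5.3]
opening: 0.0599
grasp_force: 20.0
```

```bash
python3 -m inch '[[[0,0,0],[0,0,0],0.28],[[0,0,0],[0,0,0],0.28],[[0,0,0],[0,0,0],0.1],[[0,0,0],[0,0,0],0],[[0,0,0],[0,0,0],0]]'; python3 -m inch '[[[0,0,0],[0,0,0],0],[[0,0,0],[0,0,0.15],0],[[0,0,0],[0,0,0.25],0],[[0,0,0],[0,0,0.3],0],[[0,0,0],[0,0,0.3],0]]'; python3 -m inch '[[[0,0,0],[0,0,0.3],0],[[0,0,0],[0,0,0.2],0],[[0,0,0],[-0.2,0,0],0],[[0,0,0],[-0.3,0,0],0],[[0,0,0],[-0.3,0,0],0]]'; python3 -m inch '[[[0,0,0],[0,0,0],0],[[0,0,0],[0,0,0],0]]' | head -2
python3 - <<'E'
from h import *
for c in ("scene","side"):
    im,d=ctrl.capture(c); cv2.imwrite(f"pics/{c}7.png",im)
    for t in("tin","jar_red","glass","jar_green","timer"):
        for r in ctrl.place_of(c,t)[:1]: print(c,t,round(r["confidence"],2),toworld(c,r["location"]).round(4))
a=cv2.resize(cv2.imread("pics/scene7.png")[140:310,220:400],None,fx=2.2,fy=2.2);b=cv2.resize(cv2.imread("pics/side7.png")[160:310,220:370],a.shape[1::-1])
cv2.imwrite("pics/c7.png",np.hstack([a,b]))
E
```

```text
clock: 20.55
ee_pos: [0.6187, 0.2503, 0.042]
tool_rot: [[0.0, 1.0, -0.0], [1.0, -0.0, -0.0], [-0.0, -0.0, -1.0]]
ft_force: [-0.1, -0.3, -0.8]
opening: 0.0826
grasp_force: 0.0
clock: 20.97
ee_pos: [0.6183, 0.2501, 0.1631]
tool_rot: [[0.0, 1.0, -0.001], [1.0, -0.0, -0.0], [-0.0, -0.001, -1.0]]
ft_force: [0.7, -0.0, 0.3]
opening: 0.093
grasp_force: 0.0
clock: 21.38
ee_pos: [0.5219, 0.2501, 0.222]
tool_rot: [[0.001, 1.0, -0.0], [1.0, -0.001, -0.0], [-0.0, -0.0, -1.0]]
ft_force: [-0.5, 0.1, 0.2]
opening: 0.093
grasp_force: 0.0
clock: 21.55
ee_pos: [0.5218, 0.2504, 0.2231]
scene tin 0.92 [ 6.281e-01  8.520e-02 -4.000e-04]
scene jar_red 0.65 [0.6228 0.168  0.0083]
scene glass 0.8 [0.6169 0.2469 0.0044]
scene jar_green 0.96 [ 0.4813  0.2862 -0.0032]
scene timer 0.63 [ 0.5057  0.1666 -0.0033]
side tin 0.8 [0.6273 0.0879 0.0089]
side jar_red 0.86 [0.6249 0.1683 0.0067]
side glass 0.73 [0.6229 0.2474 0.0101]
side jar_green 0.98 [4.813e-01 2.829e-01 3.000e-04]
side timer 0.77 [ 0.5052  0.1691 -0.0024]
```

View pics/c7.png

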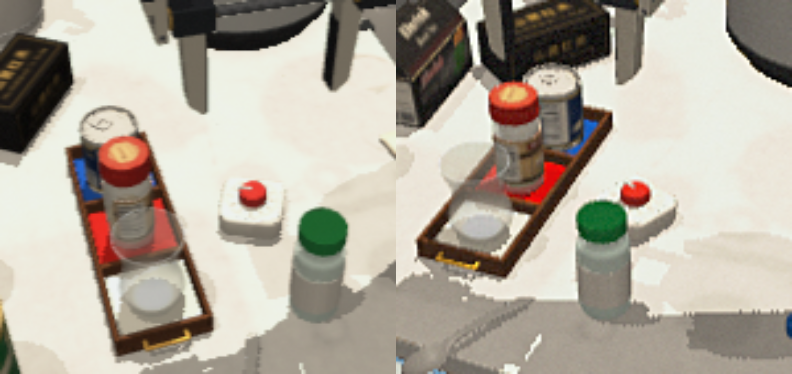

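Both views show all three standing in their bays: tin (left view 108,140), jar (126,190), glass (150,265). The timer and green jar haven't moved.

```bash
python3 -c "
from plant import ctrl
print(ctrl.hand_in())"
```

```text
the job is handed in; nothing more can be done
None
```

I put the tin, red-lidded jar and tea glass in the caddy in that order, each upright on its own pad, left the green jar and timer where they were, and handed the job in at about 22 s.

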